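Index the marking turntable to its first marking stop

TASK

Index the marking turntable from its loading hole to the next hole: pull up the black knob of the spring plunger, swing the table counter-clockwise (seen from above) and let the pin drop fully home in the very next hole, so that the table is locked. The dark index strip with this hole is clamped at another angle for every job, so feel for the hole, stop as soon as the pin has dropped in, and never force the table against the pin. Leave the cup seated in its nest and everything else on the bench alone, and let go at the end.

Things in the scene. Friction and masses are not known exactly. Their poses are not given: they have to be found in the camera images.
- fixture: Fixed base of the hand-turned index table: 250 mm square foot plate under a round aluminium flange of 158 mm radius, its top 45 mm above the bench. Origin on the turning axis at bench height, z up; x points from the axis to the loading hole. The pin's track is a circle on the flange 135 mm from the axis. The holes leave the 10 mm pin 1 mm of play either way.
- loading_hole (a point): Mouth of the loading hole in the flange. Counter-clockwise from it a dark steel arc strip, level with the track, is clamped on the flange. It has two holes 32 degrees apart. The first is the next hole: 38 to 58 degrees (0.66 to 1.01 rad) counter-clockwise of the loading hole; the exact angle differs with each job and is not measured. The second is the wrong one.
- turntable (a joint): Angle of the table in rad: 0 with the pin in the loading hole, growing counter-clockwise seen from above; stops at -0.45 and 1.66. It turns stiffly and stays where it is left: about 2 to 3 N at the knob, 3 to 5 N with the pin riding on the track. Once the pin is in a hole the table is locked but for 1 mm of play, and pushing on only loads the pin.
- nest (a point): Floor of the nest in the middle of the turntable, on the turning axis, 64 mm above the bench, inside a steel ring of 38 mm outer and 31 mm inner radius, 8 mm high. The turntable is an aluminium disc of 112 mm radius, its top 64 mm above the bench, with a 36 mm wide lug that carries the plunger.
- plunger (a joint): Lift of the spring plunger in m: 0 with the pin home, 0.008 to 0.009 with the pin riding on the track (over 0.009 it is clear of a hole), 0.013 at its upper stop. The spring draws it down with 5 N at 0, 9 N at 0.009, 10 N at 0.013. Let go between holes, the pin rides on the track and drops into a hole by itself when it comes over it; fingers that hold the knob fast keep it from dropping.
- knob (a point): Centre of the plunger's knob: upright black cylinder, 26 mm diameter, 30 mm high, above a steel sleeve (22 mm diameter) on the lug. Pin home: centre 101 mm above the bench, underside 86, top 116; it rises with the pin and goes round with the table, 135 mm from the axis. Pinch it from above to pull; between loosely open fingers it can be pushed round and still drop. x points away from the axis.
- index_pin: Steel pin under the knob, fast with it, 10 mm diameter, round nose, 9 mm deep in the hole when home. It bends if the table is forced against it with more than 35 N. Origin on the turning axis, at bench height plus the lift; z up; x points to the knob.
- workpiece: Machined aluminium cup standing loose in the nest, 59 mm diameter, 46 mm high, 0.11 to 0.23 kg; origin at the centre of its underside, z up. Its top is 110 mm above the bench.
- tray_cup_a: A like cup in a pocket of the aluminium carrier tray (158 x 222 mm, corner posts 75 mm high) at the left. Bystander. Origin at the centre of its underside.
- tray_cup_b: Another like cup in the carrier tray. Bystander. Origin at the centre of its underside.
- screwdriver: Screwdriver lying on the bench at the right, 170 mm long. Bystander. Origin under its middle, x along it.
Things that resemble listed ones, but are neither listed nor needed, are in the scene too. Leave any blue, turquoise or yellow look-alike of the workpiece alone.

How it is judged:
On the way, in this order (a step that is already met when the one before it is completed fails the run):
1. the pin is pulled clear of the loading hole (value of joint plunger above 0.0085 m), for 0.1 s.
2. the table has left the loading hole counter-clockwise with the pin out (value of joint turntable above 0.2 rad and value of joint plunger above 0.006 m), for 0.1 s.
At the end, for the whole second after the job is handed in: The pin is home (plunger joint under 2 mm) in the first hole of the strip (turntable joint between 0.6 and 1.08 rad), the table at rest, and the cup upright (within 0.1 rad) in its nest within 5 mm of its middle (value of joint plunger below 0.002 m and value of joint turntable between 0.6 and 1.08 rad and velocity of joint turntable between -0.02 and 0.02 rad/s and distance between workpiece and nest below 0.005 m and angle between workpiece's own z axis and vertical below 0.1 rad); the robot touches nothing.
It fails at once if the table is forced against the pin: more than 35 N between the pin and its hole (contact force between index_pin and anything else above 35 N).
It fails at once if the cup in the nest is knocked or lifted out of its place (distance of workpiece from where it was at the start of the episode above 0.012 m or angle between workpiece's own z axis and vertical above 0.2 rad).
It fails at once if another thing on the bench is moved (distance of any of tray_cup_a, tray_cup_b from where it was at the start of the episode above 0.012 m or distance of screwdriver from where it was at the start of the episode above 0.02 m).
It also fails if it takes over 58 s, if anything falls off the work surface, if the arm or the gripper's body presses on something with over 40 N, if the wrist force passes 120 N, or if a joint passes its speed limit or range.

ROBOT

A 6-joint arm with a two-finger parallel gripper is mounted at the origin on the work surface. World frame = base frame: x ahead of the robot, y to its left, z up, the work surface at z = 0. Lengths are in m, angles in rad, forces in N, time in s.
With the tool pointing down it reaches from about 0.375 to 0.75 m from the base axis. Payload 9 kg.
Tool frame: the origin (TCP) lies midway between the tips of the shut fingers; the grasp point (between the pads) lies 19 mm behind it; z points along the fingers, y is the line along which they close (so a half turn about z gives the same grasp; the last joint's range is limited). The gripper opens to 85 mm and grips with 20 to 120 N. Pads are 22 mm wide; open, the fingers measure 114 mm over their backs; the gripper's body (76 mm by 85 mm) begins 54 mm behind the grasp point. The pads swing forward as they close: fully open they stand 13 mm farther back than shut.
Start: joints at [1.08, 0.104, 0.097, 1.564, 0, 1.353], TCP at [0.162, 0.578, 0.231] pointing down, gripper open.
Joint ranges: [-2.99, 2.99], [-0.84, 1.86], [-1.1, 1.16], [-1.84, 2.11], [-1.51, 1.56], [-3.14, 3.14]. Speed limits (rad/s): [2.22, 2.22, 2.57, 3.14, 3.14, 3.14].

INTERFACE

Orientations are given as a rotation vector (axis times angle).
In Python, from bench import bot gives the robot as it stands. The module is installed in compiled form; this text tells all that it offers.
- The arm moves only by the tool jog_arm, never from a script. Its argument "moves" is a list that holds one entry, the list of rows, each a list of 7 numbers: the opening, from -1 (shut) to 1 (fully open), so that 0 is half open, then the shift along the world's x, y, z each as a share of 0.1 m, from -1 to 1, then the turn, a rotation vector about the world's x, y, z each as a share of 1.5 rad, from -1 to 1. In form: [[[gripper, tx, ty, tz, ax, ay, az], ...]]. A call has 1 to 5 rows; each row is the pose to reach, as a shift and turn from the pose commanded when the call began; what a row does not reach only later rows make up. A row lasts 1/8 s, in which the tool goes at most 62.5 mm and 10.7 degrees, less where a joint would pass 70% of its speed; a pose out of reach is approached as far as the arm can. A call with a number of a shift or a turn outside -1 to 1 is refused whole. A call with a gripper value outside its range is refused whole. The fingers move at their own pace and stop on an object; the grip force is fixed at half the most. Time passes only in rows, so rows that repeat a pose let the fingers close. It gives the time, the measured TCP pose, the force, the opening and the grip force at its end, in the units of the state.
- bot.get_obs(): the state, without advancing time (a new reading comes with each control period).
- bot.snapshot(name): name is "side" or "top" or "wrist"; returns the picture (480x640x3 uint8, red, green, blue); there is no depth.
- bot.calibration(name): a dict with "K" (3x3 intrinsics, pixels), "dist" ([k1, k2, p1, p2, k3] as OpenCV has them; the pictures are not rectified), "R" (3x3) and "t" (3): a world point X has camera coordinates R X + t. Camera axes: x right, y down, z forward; pixel columns grow to the right and rows downward; lengths in m; the calibration is good to about 2 mm. A picture is of the moment at which its call begins: read the wrist's pose just before it. calibration takes no time and is no camera call; for the wrist camera it gives the pose at the moment of the call.
- bot.finish_job(): hands the job in; it is judged then, once.
The state is a dict: "clock": time; "q": joint angles; "joint_velocities": joint speeds; "joint_efforts": joint torques, N m; "ee_pos": TCP position; "ee_rot": TCP orientation; "wrist_force": force on the tool from outside, world axes, zero at the start; "moment": the same for the moment, N m; "opening": finger opening in m; "grasp_force": force on a finger pad.
Only numpy, scipy, OpenCV 4.12 (cv2) and the standard library are available. Lean on these libraries where they do the work, as an engineer would, in place of code of your own. Each camera call takes 0.05 s, during which the arm holds its last target. There are 200 camera calls.

## Working session

There is one attempt and no reset: what is moved stays moved. The work goes in short steps, Python scripts to look and compute and a tool call to move; the robot and the scene stay as the last step left them, time stands still between calls to the robot, and variables do not carry over. Pictures are saved under pics/ and viewed, at most 10 in all, crops included, and the job is handed in when it is done.

Besides the shell and the picture viewer there is one more tool, called in YAML: its name, and indented under it one key for each argument. jog_arm: Moves the arm, as the interface text tells. Its arguments: {"type":"object","properties":{"moves":{"type":"array","items":{"type":"array","items":{"type":"array","items":{"type":"number","minimum":-1,"maximum":1}}}}},"required":["moves"]}

```bash
mkdir -p pics
python3 - <<'E'
from bench import bot
import cv2,numpy as np
for n in("top","side"):
    im=bot.snapshot(n);cv2.imwrite(f"pics/{n}0.png",im[...,::-1])
    c=bot.calibration(n);print(n,np.round(c["K"],1).tolist(),c["dist"],np.round(c["R"],3).tolist(),np.round(c["t"],3))
o=bot.get_obs();print(o)
E
```

```text
top [[463.3, 0.0, 322.2], [0.0, 463.3, 236.3], [0.0, 0.0, 1.0]] [0.01628273 0.         0.         0.         0.        ] [[-0.012, -1.0, -0.01], [-0.982, 0.014, -0.188], [0.188, 0.008, -0.982]] [0.031 0.555 1.023]
side [[494.4, 0.0, 316.6], [0.0, 494.4, 235.0], [0.0, 0.0, 1.0]] [-0.08443793  0.          0.          0.          0.        ] [[0.758, -0.652, -0.02], [-0.425, -0.47, -0.774], [0.495, 0.595, -0.633]] [-0.414  0.302  0.826]
{'clock': 0.1, 'q': array([ 1.08029569e+00,  1.04621620e-01,  9.65554150e-02,  1.56391989e+00,
       -3.12398813e-06,  1.35311095e+00]), 'joint_velocities': array([ 0.00085761, -0.00198457,  0.00212169, -0.00227271,  0.00034347,
        0.00012051]), 'joint_efforts': array([ 8.25905940e-03, -5.58206463e+01,  5.04720855e+01,  1.30955677e-02,
       -1.01439548e-04,  1.00223292e-05]), 'ee_pos': array([0.16150343, 0.57754087, 0.23061523]), 'ee_rot': array([-4.27153706e-01, -3.11200378e+00,  1.75441949e-03]), 'wrist_force': array([ 0.17094707,  0.23679031, -0.50386909]), 'moment': array([-0.04251225,  0.02490098,  0.01348176]), 'grasp_force': 0.0, 'opening': 0.08557901020130072}
```

View pics/top0.png

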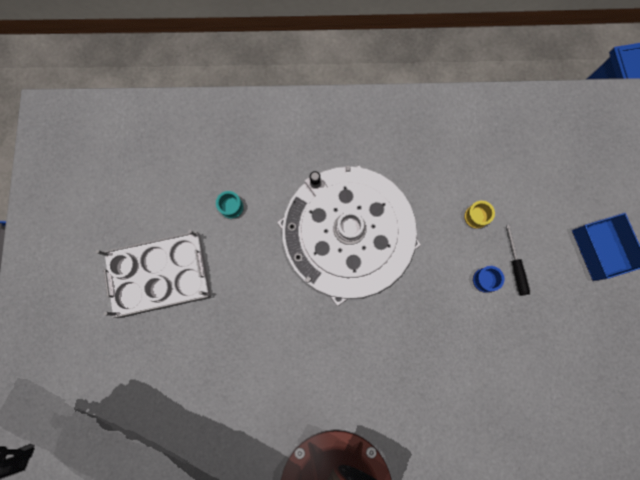

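View pics/side0.png

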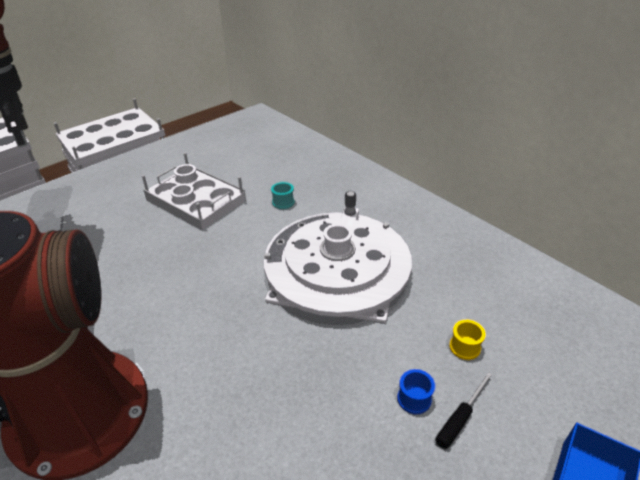

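The top view shows the turntable round (350,228), the black knob at (315,178), the strip at its left with holes near (292,227) and (298,257), and the tray cups at the left. The side view shows the same knob at (350,198). The black cylinder on the lug is the only candidate for the knob. Next I measure it and confirm with a crop.

```bash
cat > h.py <<'E'
import cv2,numpy as np
from bench import bot
def ray(n,p,c=None):
    c=c or bot.calibration(n);R=np.array(c["R"]);t=np.array(c["t"])
    u=cv2.undistortPoints(np.array([[p]],float),np.array(c["K"]),np.array(c["dist"]))[0,0]
    return -R.T@t,R.T@np.array([u[0],u[1],1])
def plane(n,p,z,c=None):
    o,d=ray(n,p,c);return o+d*(z-o[2])/d[2]
def tri(a,b):
    (o1,d1),(o2,d2)=a,b
    s=np.linalg.lstsq(np.c_[d1,-d2],o2-o1,rcond=None)[0]
    p,q=o1+s[0]*d1,o2+s[1]*d2;return (p+q)/2,np.linalg.norm(p-q)
E
python3 - <<'E'
from h import *
T=cv2.imread("pics/top0.png");S=cv2.imread("pics/side0.png")
def blobs(im,x0,y0,x1,y1,th):
    g=im[y0:y1,x0:x1].max(2);m=(g<th).astype(np.uint8)
    n,l,s,c=cv2.connectedComponentsWithStats(m)
    return [(s[i].tolist(),(c[i]+[x0,y0]).round(1).tolist()) for i in range(1,n) if s[i][4]>8]
print("T",blobs(T,300,165,330,195,60));print("S",blobs(S,335,180,365,215,60))
g=(T.min(2)>150).astype(np.uint8);g[:, :270]=0;g[:,430:]=0;g[:160]=0;g[310:]=0
c=max(cv2.findContours(g,0,1)[0],key=cv2.contourArea)
h=cv2.convexHull(c)[:,0]
P=np.array([plane("top",p,.045)[:2] for p in h.astype(float)])
A=np.c_[2*P,np.ones(len(P))]
for k in range(5):
    s=np.linalg.lstsq(A,(P**2).sum(1),rcond=None)[0];r=np.sqrt(s[2]+s[:2]@s[:2]);e=np.abs(np.hypot(*(P-s[:2]).T)-r)
    k=e<max(.003,np.percentile(e,85)); P,A=P[k],A[k]
print("flange",s[:2],r,len(P))
for p in [(292,227),(298,257)]:
    q=plane("top",p,.045)[:2]-s[:2];print(p,np.hypot(*q),np.degrees(np.arctan2(q[1],q[0])))
np.save("c.npy",s[:2])
a=cv2.resize(T[160:310,270:430],None,fx=3.5,fy=3.5,interpolation=2);b=cv2.resize(S[170:220,325:375],(230,230),interpolation=2)
im=np.zeros((525,790,3),np.uint8);im[:,:560]=a;im[:230,560:]=b;cv2.imwrite("pics/crop1.png",im)
E
```

```text
T [([11, 13, 9, 9, 61], [315.2, 182.6])]
S [([11, 16, 9, 11, 86], [350.0, 201.1])]
flange [ 0.57134067 -0.03923052] 0.15752930356380637 28
(292, 227) 0.13342345039298723 86.25711610720793
(298, 257) 0.13467965544080637 117.72775280802314
```

View pics/crop1.png

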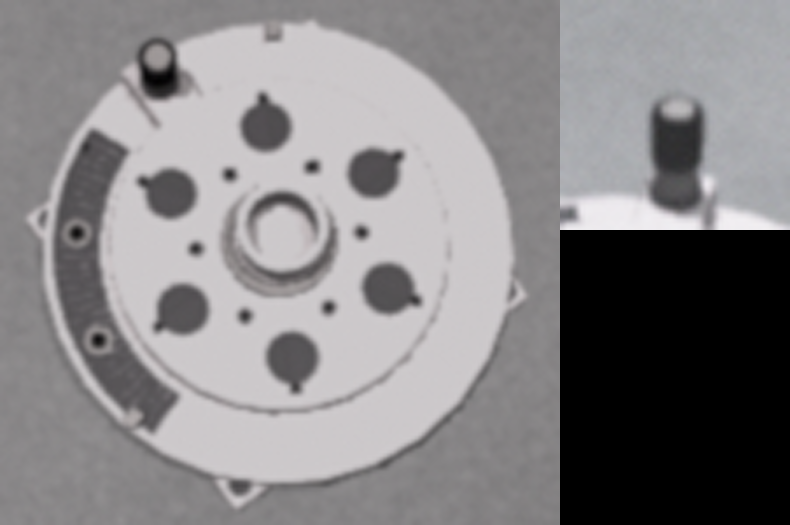

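The crop confirms the knob: its grey top disc is at about (314.9,176.3) in the top view and (350.6,192.8) in the side view. The strip holes are at (292,226.6) and (298,257.1); the first is nearest the knob. A small post stands beside the sleeve, on the clockwise side.

Run:
```python
from h import *
from scipy.spatial.transform import Rotation as Ro
c=np.load("c.npy")
T,S=(314.9,176.3),(350.6,192.8)
k,e=tri(ray("top",T),ray("side",S));p=plane("top",T,.116);q=plane("side",S,.116)
print(k,e,p,q)
for v in(k,p,q):
    d=v[:2]-c;print(np.hypot(*d),np.degrees(np.arctan2(d[1],d[0])))
# nest from the cup/ring cross-check
for h in((292,226.6),(298,257.1)):
    d=plane("top",h,.045)[:2]-c;print("hole",np.hypot(*d),np.degrees(np.arctan2(d[1],d[0])))
# small post, seen at side crop (707,182) / top
o=bot.get_obs();print(Ro.from_rotvec(o["ee_rot"]).as_matrix().round(3).tolist(),np.hypot(*p[:2]))
```

```text
[0.68083992 0.03669947 0.11682408] 0.0021387957991917516 [0.68017001 0.03729861 0.116     ] [0.68281513 0.03724669 0.116     ]
0.13324958074897794 34.738573020480686
0.13304335557987787 35.11500508655638
0.1351862378405409 34.45212678775736
hole 0.13348946638040857 85.8455044306743
hole 0.1347893339924636 117.81578807910039
[[-0.963, 0.269, -0.001], [0.269, 0.963, -0.001], [0.0, -0.001, -1.0]] 0.6811919213684395
```

jog_arm:
  moves:
    - [[0.2,1,-1,0,0,0,0.117],[0.2,1,-1,0,0,0,0.117],[0.2,1,-1,0,0,0,0.117]]

```text
clock: 0.48
ee_pos: [0.2634, 0.4758, 0.231]
ee_rot: [-0.157, -3.138, 0.001]
wrist_force: [0.1, 0.1, -0.2]
opening: 0.0513
grasp_force: 0.0
```

jog_arm:
  moves:
    - [[0.2,1,-1,0,0,0,0.117],[0.2,1,-1,0,0,0,0.117],[0.2,1,-1,0,0,0,0.117]]

```text
clock: 0.85
ee_pos: [0.3633, 0.3761, 0.231]
ee_rot: [0.119, -3.139, 0.0]
wrist_force: [-0.3, 0.5, -0.5]
opening: 0.0513
grasp_force: 0.0
```

jog_arm:
  moves:
    - [[0.2,1,-1,0,0,0,0.117],[0.2,1,-1,0,0,0,0.117],[0.2,1,-1,0,0,0,0.117]]

```text
clock: 1.23
ee_pos: [0.4632, 0.276, 0.2308]
ee_rot: [0.393, -3.116, 0.0]
wrist_force: [-0.9, 0.8, -0.3]
opening: 0.0513
grasp_force: 0.0
```

jog_arm:
  moves:
    - [[0.2,1,-1,0,0,0,0.117],[0.2,1,-1,0,0,0,0.117],[0.2,1,-1,0,0,0,0.117]]

```text
clock: 1.6
ee_pos: [0.5631, 0.1762, 0.2305]
ee_rot: [0.665, -3.07, -0.0]
wrist_force: [-0.5, 1.0, 0.2]
opening: 0.0512
grasp_force: 0.0
```

jog_arm:
  moves:
    - [[0.2,1,-1,0,0,0,0.117],[0.2,1,-1,0,0,0,0.117],[0.2,1,-1,0,0,0,0.117],[0.2,1,-1,0,0,0,0.117]]

```text
clock: 2.1
ee_pos: [0.6617, 0.0783, 0.2305]
ee_rot: [0.934, -2.998, -0.002]
wrist_force: [-1.3, 1.2, 0.5]
opening: 0.0513
grasp_force: 0.0
```

Run:
```python
from h import *
from scipy.spatial.transform import Rotation as Ro
o=bot.get_obs();c=bot.calibration("wrist");im=bot.snapshot("wrist")[...,::-1]
cv2.imwrite("pics/w1.png",im);np.save("w1.npy",c,allow_pickle=True)
print(o["ee_pos"],Ro.from_rotvec(o["ee_rot"]).as_matrix().round(3).tolist(),(-np.array(c["R"]).T@c["t"]).round(3))
def pr(X): return cv2.projectPoints(np.array([X],float),cv2.Rodrigues(np.array(c["R"]))[0],np.array(c["t"]),np.array(c["K"]),np.array(c["dist"]))[0].ravel().round(1)
print("expected knob top",pr([.682,.038,.116]))
```

```text
[0.66167305 0.07825687 0.23053298] [[-0.823, -0.568, -0.001], [-0.568, 0.823, 0.001], [0.001, 0.001, -1.0]] [0.602 0.037 0.373]
expected knob top [255.2 234.2]
```

View pics/w1.png

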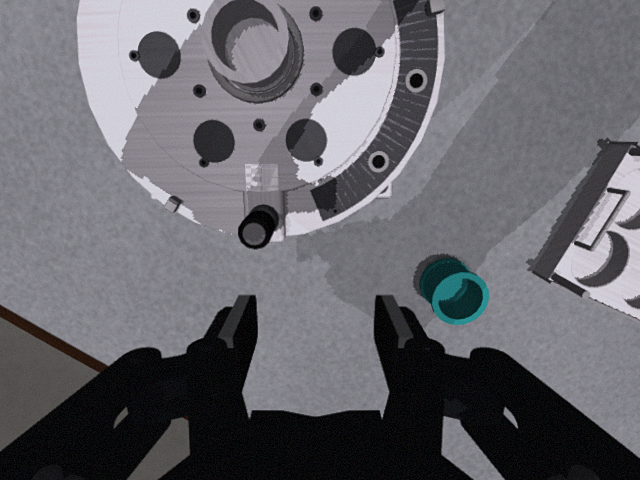

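The wrist view shows the knob's top disc at (254.5,234), where the earlier measurement predicts it (255.2,234.2). The strip's first hole is at (379,161), the second at (416,80), and the descent space around the knob is free.

Run:
```python
from h import *
w=np.load("w1.npy",allow_pickle=True).item();c=np.load("c.npy")
k=plane("wrist",(254.5,234),.116,w)
for n,v in(("knob",k),("h1",plane("wrist",(379,161),.045,w)),("h2",plane("wrist",(416,80),.045,w))):
    d=v[:2]-c;print(n,v.round(4),np.hypot(*d),np.degrees(np.arctan2(d[1],d[0])))
```

```text
knob [0.6821 0.0375 0.116 ] 0.13476896732539376 34.693045678600726
h1 [0.5821 0.0944 0.045 ] 0.13404105218299678 85.38901755470319
h2 [0.5095 0.0793 0.045 ] 0.13369376626916266 117.57202108144978
```

jog_arm:
  moves:
    - [[0.2,0.205,-0.4,0,0,0,0],[0.2,0.205,-0.4,0,0,0,0],[0.2,0.205,-0.4,-0.5,0,0,0],[0.2,0.205,-0.4,-0.9,0,0,0],[0.2,0.205,-0.4,-0.9,0,0,0]]

```text
clock: 2.78
ee_pos: [0.6791, 0.0401, 0.1381]
ee_rot: [0.936, -2.993, -0.005]
wrist_force: [-0.9, -0.1, 0.7]
opening: 0.0515
grasp_force: 0.0
```

jog_arm:
  moves:
    - [[0.2,0,0,-0.25,0,0,0],[0.2,0,0,-0.55,0,0,0],[0.2,0,0,-0.55,0,0,0],[0.2,0,0,-0.55,0,0,0]]

```text
clock: 3.28
ee_pos: [0.6832, 0.0383, 0.0892]
ee_rot: [-0.936, 2.996, -0.002]
wrist_force: [0.3, 0.2, -0.9]
opening: 0.0512
grasp_force: 0.0
```

jog_arm:
  moves:
    - [[-0.2,0,0,-0.02,0,0,0],[-0.32,0,0,-0.02,0,0,0],[-0.34,0,0,-0.02,0,0,0]]

```text
clock: 3.65
ee_pos: [0.6823, 0.0378, 0.0847]
ee_rot: [-0.935, 2.999, -0.0]
wrist_force: [-0.0, -0.8, -0.1]
opening: 0.028
grasp_force: 0.1
```

jog_arm:
  moves:
    - [[-0.37,0,0,0,0,0,0],[-0.4,0,0,0,0,0,0]]

```text
clock: 3.9
ee_pos: [0.6825, 0.0376, 0.0847]
ee_rot: [-0.935, 2.999, -0.001]
wrist_force: [1.0, -1.5, 1.8]
opening: 0.0259
grasp_force: 6.4
```

jog_arm:
  moves:
    - [[-1,0,0,0,0,0,0],[-1,0,0,0,0,0,0],[-1,0,0,0.05,0,0,0],[-1,0,0,0.11,0,0,0],[-1,0,0,0.11,0,0,0]]

```text
clock: 4.53
ee_pos: [0.6819, 0.0381, 0.094]
ee_rot: [0.936, -2.998, -0.001]
wrist_force: [5.5, -0.4, -9.0]
opening: 0.0246
grasp_force: 59.4
```

jog_arm:
  moves:
    - [[-1,0,0,0.015,0,0,0],[-1,0,0,0.015,0,0,0],[-1,0,0,0.015,0,0,0]]

```text
clock: 4.9
ee_pos: [0.6819, 0.0381, 0.0951]
ee_rot: [0.936, -2.998, -0.002]
wrist_force: [6.6, 0.0, -9.9]
opening: 0.0243
grasp_force: 59.4
```

jog_arm:
  moves:
    - [[-1,-0.056,0.075,0,0,0,0.0465],[-1,-0.118,0.147,0,0,0,0.0931],[-1,-0.184,0.214,0,0,0,0.1396],[-1,-0.255,0.276,0,0,0,0.1862],[-1,-0.33,0.333,0,0,0,0.2327]]

```text
clock: 5.52
ee_pos: [0.6481, 0.0711, 0.095]
ee_rot: [1.444, -2.787, -0.001]
wrist_force: [3.5, -3.1, -9.4]
opening: 0.0241
grasp_force: 59.5
```

jog_arm:
  moves:
    - [[-1,-0.079,0.052,0,0,0,0.0465],[-1,-0.161,0.098,0,0,0,0.0931],[-1,-0.246,0.138,0,0,0,0.1396],[-1,-0.334,0.172,0,0,0,0.1862],[-1,-0.424,0.2,0,0,0,0.2327]]

```text
clock: 6.15
ee_pos: [0.6055, 0.0903, 0.0949]
ee_rot: [1.905, -2.494, -0.001]
wrist_force: [2.2, -6.6, -10.3]
opening: 0.0245
grasp_force: 59.6
```

jog_arm:
  moves:
    - [[-1,0,0,-0.03,0,0,0],[-0.3,0,0,-0.03,0,0,0],[-0.3,0,0,-0.03,0,0,0],[-0.3,0,0,-0.1,0,0,0],[-0.3,0,0,-0.1,0,0,0]]

```text
clock: 6.78
ee_pos: [0.6062, 0.0913, 0.0859]
ee_rot: [1.904, -2.497, -0.002]
wrist_force: [0.2, -0.5, 0.7]
opening: 0.0298
grasp_force: 0.0
```

```bash
cat >> h.py <<'E'
def look(name):
    o=bot.get_obs();c=np.load("c.npy");d=o["ee_pos"][:2]-c
    im=bot.snapshot("side")[...,::-1];cv2.imwrite(f"pics/{name}.png",im)
    print(o["ee_pos"].round(4),"ang",np.degrees(np.arctan2(d[1],d[0])).round(2),"r",np.hypot(*d).round(4),"F",o["wrist_force"].round(1),"open",round(o["opening"],4),"t",o["clock"])
    return im
E
python3 - <<'E'
from h import *
im=look("s2")
c=bot.calibration("side")
p=cv2.projectPoints(np.array([[.6055,.0903,.116],[.6055,.0903,.124]]),cv2.Rodrigues(np.array(c["R"]))[0],np.array(c["t"]),np.array(c["K"]),np.array(c["dist"]))[0].round(1);print(p.tolist())
x,y=p[0,0].astype(int)
a=cv2.resize(im[y-40:y+40,x-50:x+50],None,fx=7,fy=7,interpolation=2);cv2.imwrite("pics/s2c.png",a)
E
```

```text
[0.6062 0.0913 0.0859] ang 75.04 r 0.1351 F [ 0.2 -0.5  0.7] open 0.0298 t 6.775
[[[309.2, 196.1]], [[309.1, 193.1]]]
```

View pics/s2c.png

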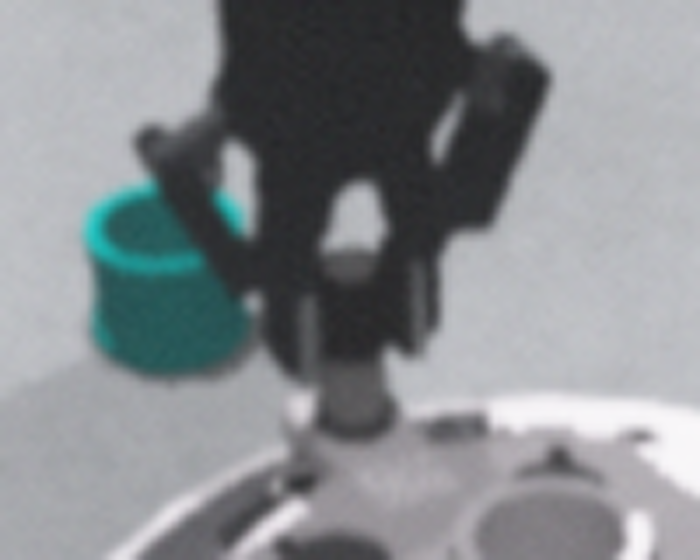

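The crop shows the raised knob standing freely between the loosely open fingers (top at crop row 262, i.e. about px (309,193), the height predicted for the pin riding on the track). Now I push it round.

jog_arm:
  moves:
    - [[-0.3,-0.027,0.007,0,0,0,0.014],[-0.3,-0.055,0.0135,0,0,0,0.028],[-0.3,-0.083,0.019,0,0,0,0.042],[-0.3,-0.11,0.025,0,0,0,0.056],[-0.3,-0.138,0.0295,0,0,0,0.07]]

```text
clock: 7.45
ee_pos: [0.5938, 0.0938, 0.087]
ee_rot: [-2.034, 2.393, -0.003]
wrist_force: [5.6, -1.2, -3.5]
opening: 0.0299
grasp_force: 3.1
```

```bash
cat >> h.py <<'E'
def knobrow(name):
    im=look(name);e=bot.get_obs()["ee_pos"];c=bot.calibration("side")
    p=cv2.projectPoints(np.array([[e[0],e[1],.116]]),cv2.Rodrigues(np.array(c["R"]))[0],np.array(c["t"]),np.array(c["K"]),np.array(c["dist"]))[0][0,0]
    x,y=p.round().astype(int);v=im[y-12:y+24,x-1:x+3].mean((1,2)).astype(int)
    print("px",p.round(1),"rel rows -12..23:",v.tolist())
E
python3 -c "
from h import *
knobrow('s3')"
```

```text
[0.5938 0.0938 0.087 ] ang 80.43 r 0.1349 F [ 5.6 -1.2 -3.5] open 0.0299 t 7.45
px [304.  197.5] rel rows -12..23: [170, 178, 178, 180, 184, 184, 174, 141, 97, 85, 84, 79, 64, 49, 45, 43, 45, 45, 45, 44, 43, 44, 46, 54, 71, 84, 86, 88, 89, 90, 90, 88, 80, 69, 75, 112]
```

jog_arm:
  moves:
    - [[-0.3,-0.01,0.0014,0,0,0,0.005],[-0.3,-0.02,0.0027,0,0,0,0.01],[-0.3,-0.03,0.004,0,0,0,0.015],[-0.3,-0.04,0.005,0,0,0,0.02],[-0.3,-0.05,0.006,0,0,0,0.025]]

```text
clock: 8.12
ee_pos: [0.5887, 0.0946, 0.0871]
ee_rot: [-2.078, 2.355, -0.002]
wrist_force: [5.4, -1.0, -2.7]
opening: 0.0298
grasp_force: 2.8
```

```bash
python3 -c "
from h import *
knobrow('s4')"
```

```text
[0.5887 0.0946 0.0871] ang 82.59 r 0.1349 F [ 5.4 -1.  -2.7] open 0.0298 t 8.125
px [302.1 198.2] rel rows -12..23: [162, 173, 177, 180, 182, 176, 155, 119, 90, 85, 85, 76, 59, 47, 44, 45, 43, 44, 45, 45, 45, 44, 47, 58, 75, 84, 88, 88, 89, 90, 89, 87, 78, 69, 81, 117]
```

jog_arm:
  moves:
    - [[-0.3,-0.005,0.0006,0,0,0,0.0025],[-0.3,-0.01,0.0012,0,0,0,0.005],[-0.3,-0.015,0.0018,0,0,0,0.0075],[-0.3,-0.02,0.0024,0,0,0,0.01]]

```text
clock: 8.68
ee_pos: [0.5857, 0.095, 0.0868]
ee_rot: [2.096, -2.34, -0.001]
wrist_force: [2.3, -0.4, -2.5]
opening: 0.0301
grasp_force: 1.2
```

jog_arm:
  moves:
    - [[-0.3,-0.005,0.0006,0,0,0,0.0025],[-0.3,-0.01,0.0011,0,0,0,0.005]]

```text
clock: 8.93
ee_pos: [0.5846, 0.0952, 0.0869]
ee_rot: [2.104, -2.332, -0.001]
wrist_force: [-0.2, 0.0, 0.8]
opening: 0.0298
grasp_force: 0.0
```

```bash
python3 -c "
from h import *
knobrow('s5')"
```

```text
[0.5846 0.0952 0.0869] ang 84.37 r 0.135 F [-0.2  0.   0.8] open 0.0298 t 8.925
px [300.6 198.8] rel rows -12..23: [156, 165, 173, 177, 175, 167, 163, 161, 159, 144, 114, 88, 84, 82, 72, 56, 46, 43, 45, 44, 45, 46, 43, 44, 45, 47, 58, 76, 87, 90, 91, 89, 78, 69, 84, 117]
```

The knob's edges dropped 3 px (about 8 mm) and the push force fell to zero, so the pin is in the hole. I open the fingers and retreat.

jog_arm:
  moves:
    - [[0,0,0,0,0,0,0],[0.2,0,0,0,0,0,0],[0.2,0,0,0.3,0,0,0],[0.2,0,0,0.7,0,0,0],[0.2,0,0,1,0,0,0]]

```text
clock: 9.6
ee_pos: [0.5852, 0.095, 0.1886]
ee_rot: [-2.104, 2.332, -0.001]
wrist_force: [1.0, 1.0, 0.3]
opening: 0.0511
grasp_force: 0.0
```

jog_arm:
  moves:
    - [[0.2,0.7,0,0.3,0,0,0],[0.2,0.7,0,0.3,0,0,0],[0.2,0.7,0,0.3,0,0,0],[0.2,0.7,0,0.3,0,0,0]]

```text
clock: 10.1
ee_pos: [0.6542, 0.0952, 0.2163]
ee_rot: [2.104, -2.332, -0.001]
wrist_force: [-0.3, 0.1, -0.2]
opening: 0.0512
grasp_force: 0.0
```

Run:
```python
from h import *
S=look("s6");T=bot.snapshot("top")[...,::-1]
im=np.zeros((480,800,3),np.uint8)
im[:,:400]=cv2.resize(T[160:310,275:400],(400,480),interpolation=2);im[:,400:]=cv2.resize(S[170:290,270:370],(400,480),interpolation=2)
cv2.imwrite("pics/end.png",im)
```

```text
[0.6542 0.0952 0.2163] ang 58.34 r 0.1579 F [-0.3  0.1 -0.2] open 0.0512 t 10.1
```

View pics/end.png

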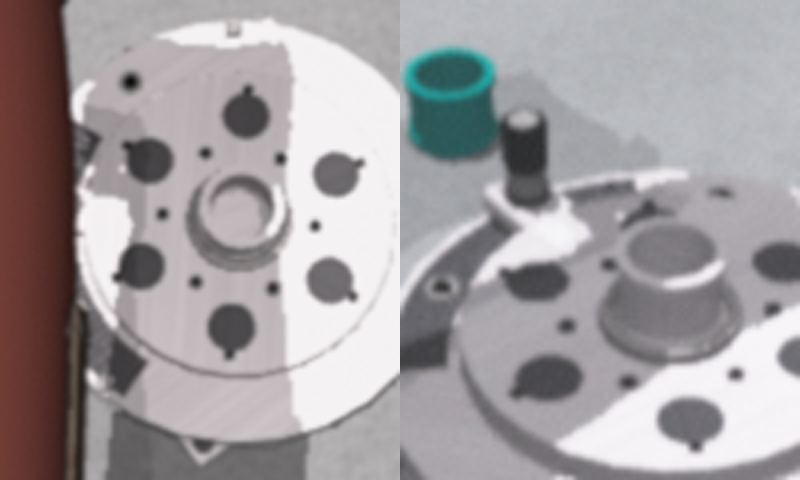

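The final views show the knob low at crop (523,120), i.e. side px (301,200), which is the height for the pin home. It stands over the strip's first hole, with the second hole still free at crop (442,287). The cup is upright in its nest and the arm is clear.

```bash
python3 -c "
from bench import bot
print(bot.finish_job())"
```

```text
the job is handed in; nothing more can be done
None
```

The table is indexed to the strip's first hole, about 50° counter-clockwise of the loading hole. In the camera views the pin has dropped home, the cup is upright in its nest and the arm is clear; the job is handed in, but no verdict was returned.

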